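# Lay out the inspection set on the layout plate

## Task

Lay out the parts for inspection on the steel plate: lay the eight-sided casting centrally and lengthways on top of the bored block and stand the collet on the middle of the casting, stand the parts jar with the white lid in the square between the bored block and the V-block, the loupe in the square right behind the V-block (on its far side from the robot) and the thin gauge block in the square right behind the bored block. Each thing stays upright as it stood, well centred in its place, and is let go.

Things in the scene. Friction and masses are not known exactly. Their poses are not given: they have to be found in the camera images.
- plate: Steel layout plate, 170 x 310 x 12 mm, fixed on the bench, with four scribed 60 mm squares. Origin: on its underside (12 mm below its top), under the near square, which lies between bored block and V-block. x points away from the robot (within 0.2 rad), y left along its length. Back squares at (75, 100), (75, 0), (75, -100) mm. Bored block and V-block stand at (0, +-100), on either side.
- bored_block: Ground steel block with round and square holes in its top, 36 x 88 x 30 mm, fixed on the plate. Origin: centre of its underside, on the plate's top; its y axis is its 88 mm length; axes parallel to the plate's. Its top is 30 mm above the origin. The square behind it is centred 75 mm along its +x.
- v_block: Small V-block standing on end, dark sides, grey top with a V notch, 36 x 38 x 40 mm, fixed on the plate at the end opposite to the bored block. Origin: centre of its underside, on the plate's top; axes parallel to the plate's. The square behind it is centred 75 mm along its +x.
- casting_c (a point): Grey eight-sided machined casting with a small hole, lying flat, 36 x 55 x 14 mm, loose; about 0.12 kg. Point: its centre, 7 mm above its underside; x is its 36 mm width, y its 55 mm length, z up.
- collet_c (a point): Turned grey steel collet, round and waisted with a wider foot, standing upright, 33 mm across, 40 mm high, loose; about 0.09 kg. Point: on its axis, half-way up (20 mm); z is its axis, up.
- jar_c (a point): Small clear round parts jar with a white screw lid and small parts inside, standing upright, 42 mm across the lid (40 mm at the body), 45 mm high, loose; about 0.06 kg. Point: on its axis, half-way up (22.5 mm); z is its axis, up.
- loupe_c (a point): Black watchmaker's eye loupe, a round waisted cup standing on its wide end, 37 mm across, 30 mm high, loose; about 0.03 kg. Point: on its axis, half-way up (15 mm); z is its axis, up.
- gauge_c (a point): Thin gauge block with bright, nearly white faces, standing on edge, 9 x 34 x 30 mm high, loose; about 0.08 kg. Point: its centre, 15 mm above its underside; x is its 9 mm thickness, y its 34 mm length, z up.
There are look-alikes about, which are no part of the job. Of the things that look like the part that bears loupe_c, the largest one is meant.

How it is judged:
By the outcome, as a careful person would: the job done as asked, in the order asked, and still so for the second after the job is handed in, with the robot touching nothing.
It also fails if it takes over 141 s, if anything falls off the work surface, if the arm or the gripper's body presses on something with over 40 N, if the wrist force passes 120 N, or if a joint passes its speed limit or range.

## Robot

A 6-joint arm with a two-finger parallel gripper is mounted at the origin on a cart in front of the work surface, level with it; the furniture and walls round the work are solid. World frame = base frame: x ahead of the robot, y to its left, z up, the work surface at z = 0. Lengths are in m, angles in rad, forces in N, time in s.
With the tool pointing down it reaches from about 0.225 to 0.875 m from the base axis. Payload 3.4 kg.
Tool frame: the origin (TCP) lies between the finger pads; the fingertips stand 8 mm ahead of it and the grasp point (between the pads) lies 11 mm behind it; z points along the fingers, y is the line along which they close (so a half turn about z gives the same grasp; the last joint's range is limited). The gripper opens to 85 mm and grips with 20 to 120 N. Pads are 22 mm wide; open, the fingers measure 114 mm over their backs; the gripper's body (76 mm by 85 mm) begins 54 mm behind the grasp point. The pads swing forward as they close: fully open they stand 13 mm farther back than shut.
Start: joints at [1.108, 0.276, 1.505, -0, 1.361, -0.121], TCP at [0.193, 0.542, 0.211] pointing down, gripper open.
Joint ranges: [-2.89, 2.89], [-0.75, 2.08], [0.22, 2.7], [-1.18, 4.32], [0.11, 2.71], [-2.7, 2.7]. Speed limits (rad/s): [2.57, 2.57, 3.14, 3.14, 3.14, 3.14].

## Interface

Orientations are given as a unit quaternion [w, x, y, z].
In Python, from rig import manip gives the robot as it stands.
- The arm moves only by the tool move_arm, never from a script. Its argument "deltas" is a list that holds one entry, the list of rows, each a list of 5 numbers: the shift along the tool's x, y, z normalised to -1 to 1, where 1 is 80 cm, then the turn about the tool's z normalised to -1 to 1, where 1 is 120 degrees, then the closure, from -1 (fully open) to 1 (shut). In form: [[[tx, ty, tz, twist, grip], ...]]. A call has 1 to 12 rows; each row is the pose to reach, as a shift and turn from the pose commanded when the call began, along the tool's axes at that moment; what a row does not reach only later rows make up. A row lasts 1/10 s, in which the tool goes at most 50 mm and 8.59 degrees, less where a joint would pass 70% of its speed; a pose out of reach is approached as far as the arm can. A call with a number of a shift or a turn outside -1 to 1 is refused whole. A call with a gripper value outside its range is refused whole. The fingers move at their own pace and stop on an object; "squeeze" is the grip in N (left out, the last holds). Time passes only in rows, so rows that repeat a pose let the fingers close. It gives the time, the measured TCP pose, the force, the opening and the grip force at its end, in the units of the state.
- manip.get_state(): the state, without advancing time (a new reading comes with each control period).
- manip.get_image(name): name is "scene" or "side" or "wrist"; returns the picture (420x560x3 uint8, red, green, blue); there is no depth.
- manip.camera_params(name): a dict with "fx", "fy", "cx", "cy" (pixels), "R" (3x3) and "t" (3): a world point X has camera coordinates R X + t; the wrist camera has in their place "tool_from_camera" (4x4, takes a point from camera to tool coordinates, whose origin is the TCP and whose axes are the flange's). Camera axes: x right, y down, z forward; pixel columns grow to the right and rows downward; lengths in m; the calibration is good to about 2 mm. The wrist camera is an equidistant fisheye: a pixel r from the principal point sees the ray r / f radians off the axis. A picture is of the moment at which its call begins: read the wrist's pose just before it. camera_params takes no time and is no camera call.
- manip.sign_off(): hands the job in; it is judged then, once.
The state is a dict: "clock": time; "qpos": joint angles; "qd": joint speeds; "effort": joint torques, N m; "position": TCP position; "ee_rot": TCP orientation; "contact_force": force on the tool from outside, world axes, zero at the start; "moment": the same for the moment, N m; "width": finger opening in m; "gripper_force": force on a finger pad.
Only numpy, scipy, OpenCV 4.12 (cv2) and the standard library are available. Lean on these libraries where they do the work, as an engineer would, in place of code of your own. Each camera call takes 0.05 s, during which the arm holds its last target. There are 200 camera calls.

## Working session

There is one attempt and no reset: what is moved stays moved. The work goes in short steps, Python scripts to look and compute and a tool call to move; the robot and the scene stay as the last step left them, time stands still between calls to the robot, and variables do not carry over. Pictures are saved under pics/ and viewed, at most 14 in all, crops included, and the job is handed in when it is done.

Besides the shell and the picture viewer there is one more tool, called after "Emit:" in YAML: its name, and indented under it one key for each argument. move_arm: Moves the arm, as the interface text tells. Scaled input: -1 to 1 covers 80 cm each way for a shift and 120 degrees each way for a turn. Its arguments: {"type":"object","properties":{"deltas":{"type":"array","items":{"type":"array","items":{"type":"array","items":{"type":"number","minimum":-1,"maximum":1}}}},"squeeze":{"type":"number"}},"required":["deltas"]}

```bash
ls; mkdir -p pics; python3 - <<'E'
from rig import manip
import cv2,numpy as np
print(manip.get_state())
for n in("scene","side","wrist"):
    cv2.imwrite(f"pics/{n}0.png",manip.get_image(n)[:,:,::-1]); print(n,manip.camera_params(n))
E
```

```text
pics
{'clock': 0.0, 'qpos': array([ 1.10795058e+00,  2.76580887e-01,  1.50614910e+00, -3.87542638e-05,
        1.36066969e+00, -1.21033203e-01]), 'qd': array([ 0.00032885, -0.00031456, -0.00102169,  0.00129034, -0.0009085 ,
        0.00133849]), 'effort': array([ 1.72593045e-03, -4.16766572e+01, -2.45815498e+01, -3.27581229e-04,
        1.07524145e-02, -4.05005403e-05]), 'position': array([0.19251955, 0.54121194, 0.20964141]), 'ee_rot': array([-2.41894186e-04,  1.70071420e-01,  9.85431325e-01, -8.70734651e-04]), 'contact_force': array([ 0.36638905, -0.47922542,  0.48390071]), 'moment': array([ 0.02393702, -0.01774757, -0.04921828]), 'gripper_force': 0.0, 'width': 0.08524775433680835}
scene {'fx': 391.0354267666374, 'fy': 391.0354267666374, 'cx': 278.4966444432166, 'cy': 208.75857606767408, 'R': array([[-0.49157661, -0.87044789, -0.02594038],
       [-0.36665027,  0.23389731, -0.90047744],
       [ 0.78988608, -0.4331426 , -0.4341284 ]]), 't': array([0.22758439, 0.20903711, 0.6727171 ])}
side {'fx': 402.38231392475103, 'fy': 402.38231392475103, 'cx': 275.15565139461734, 'cy': 212.40215383916123, 'R': array([[ 0.99935799,  0.03543704, -0.0052741 ],
       [ 0.01590965, -0.57084263, -0.82090534],
       [-0.03210114,  0.8202944 , -0.57103994]]), 't': array([-0.45377295,  0.02646312,  1.02383566])}
wrist {'fx': 325.19226210127806, 'fy': 325.19226210127806, 'cx': 282.3515453250973, 'cy': 212.00251445874704, 'tool_from_camera': array([[-8.24940922e-04, -9.65219420e-01, -2.61439840e-01,
         6.67855801e-02],
       [ 9.99999336e-01, -1.00663500e-03,  5.61059402e-04,
        -2.74495318e-04],
       [-8.04719925e-04, -2.61439204e-01,  9.65219610e-01,
        -1.62950219e-01],
       [ 0.00000000e+00,  0.00000000e+00,  0.00000000e+00,
         1.00000000e+00]])}
```

View pics/scene0.png

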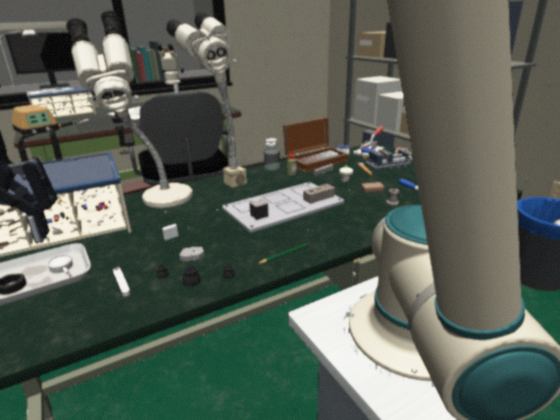

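View pics/side0.png

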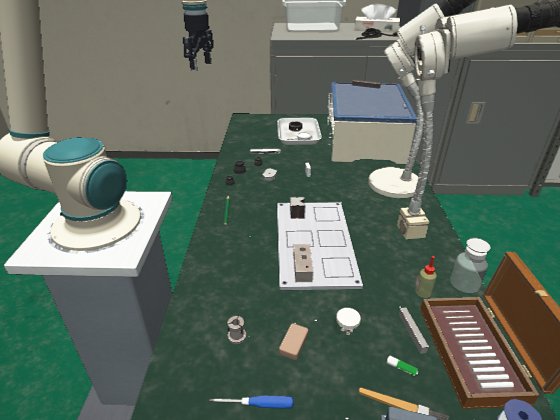

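View pics/wrist0.png

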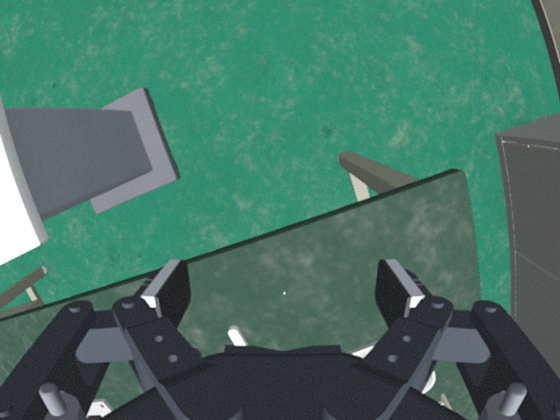

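The side view shows the plate near (318,245), with the bored block at (303,262) and the V-block at (298,208). The casting is at (269,174), the gauge at (308,169), the loupes at (239,168), (258,161) and (230,181), the collet at (237,328) and the jar at (348,320). The wrist camera sees only the floor and the bench edge.

```bash
cat > h.py <<'E'
from rig import manip
import cv2,numpy as np
from scipy.spatial.transform import Rotation as Ro
def cast(n,u,v,z,st=None):
    p=manip.camera_params(n); a=np.array([(u-p["cx"])/p["fx"],(v-p["cy"])/p["fy"]])
    if n=="wrist":
        r=np.hypot(*a); d=np.r_[a*np.sin(r)/max(r,1e-9),np.cos(r)]
        T=p["tool_from_camera"]; q=st["ee_rot"]; R=Ro.from_quat(np.r_[q[1:],q[0]]).as_matrix()
        o=R@T[:3,3]+st["position"]; d=R@T[:3,:3]@d
    else: d=p["R"].T@np.r_[a,1]; o=-p["R"].T@p["t"]
    return o+d*(z-o[2])/d[2]
def proj(X,st):  # world point -> wrist pixel
    p=manip.camera_params("wrist");T=p["tool_from_camera"];q=st["ee_rot"];R=Ro.from_quat(np.r_[q[1:],q[0]]).as_matrix()
    c=T[:3,:3].T@(R.T@(np.array(X)-st["position"])-T[:3,3]); th=np.arctan2(np.hypot(*c[:2]),c[2]); return p["fx"]*th*c[:2]/np.hypot(*c[:2])+[p["cx"],p["cy"]]
def snap(n):
    st=manip.get_state(); im=manip.get_image("wrist"); cv2.imwrite(f"pics/{n}.png",im[:,:,::-1]); return st,im
def delta(st,xy=None,z=None,yaw=None):
    """tool-frame shift (norm) to reach TCP xy,z and twist so tool y axis is along world yaw (mod pi)"""
    q=st["ee_rot"];R=Ro.from_quat(np.r_[q[1:],q[0]]).as_matrix()
    t=np.array(st["position"]).copy()
    if xy is not None:t[:2]=xy
    if z is not None:t[2]=z
    tw=0
    if yaw is not None:
        cur=np.arctan2(R[1,1],R[0,1]); d=(yaw-cur+np.pi/2)%np.pi-np.pi/2; tw=-d  # tool z down
    return np.round(R.T@(t-st["position"])/.8,4),round(np.degrees(tw)/120,4)
E
python3 - <<'E'
from h import *
for n,u,v,z in [("casting",269,173,.014),("gauge",308,165,.03),("loupeA",239,166,.02),("loupeB",258,160,.02),("loupeC",230,180,.02),("collet",237,322,.03),("jar",348,316,.045),("bored",302,249,.042),("vb",298,202,.052),("pl1",281,288,.012),("pl2",361,286,.012),("pl3",351,203,.012),("pl4",277,205,.012)]:
    print(n,cast("side",u,v,z).round(3))
E
```

```text
casting [0.427 0.244 0.014]
gauge [0.543 0.268 0.03 ]
loupeA [0.334 0.275 0.02 ]
loupeB [0.389 0.316 0.02 ]
loupeC [0.317 0.19  0.02 ]
collet [ 0.397 -0.331  0.03 ]
jar [ 0.595 -0.324  0.045]
bored [ 0.517 -0.138  0.042]
vb [0.51  0.031 0.052]
pl1 [ 0.474 -0.226  0.012]
pl2 [ 0.637 -0.216  0.012]
pl3 [0.653 0.091 0.012]
pl4 [0.456 0.076 0.012]
```

Emit:
move_arm:
  deltas:
    - [[-0.39,-0.2465,-0.0625,-0.163,-1],[-0.39,-0.2465,-0.0625,-0.163,-1],[-0.39,-0.2465,-0.0625,-0.163,-1],[-0.39,-0.2465,-0.0625,-0.163,-1],[-0.39,-0.2465,-0.0625,-0.163,-1],[-0.39,-0.2465,-0.0625,-0.163,-1],[-0.39,-0.2465,-0.0625,-0.163,-1],[-0.39,-0.2465,-0.0625,-0.163,-1],[-0.39,-0.2465,-0.0625,-0.163,-1],[-0.39,-0.2465,-0.0625,-0.163,-1],[-0.39,-0.2465,-0.0625,-0.163,-1],[-0.39,-0.2465,-0.0625,-0.163,-1]]

```text
clock: 1.35
position: [0.4197, 0.2523, 0.2603]
ee_rot: [-0.0, -0.001, 1.0, 0.0]
contact_force: [0.3, -1.1, -0.9]
width: 0.0853
gripper_force: 0.0
```

```bash
python3 - <<'E'
from h import *
st,im=snap("w1"); print(st["position"],st["ee_rot"],st["qd"].max())
E
```

```text
[0.41965677 0.25227896 0.26025143] [-3.89236016e-04 -6.86932130e-04  9.99999684e-01  8.99143417e-05] 0.001982687826293246
```

View pics/w1.png

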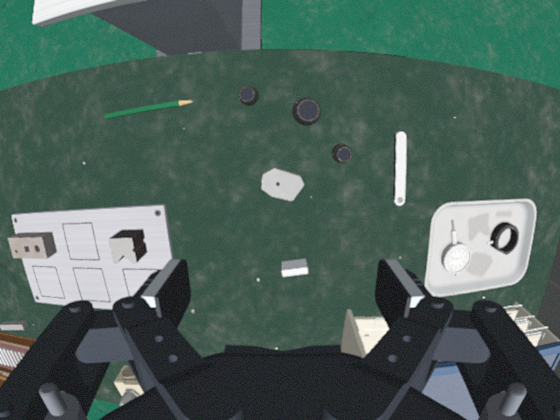

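The wrist view shows the casting at (283,184), the gauge at (294,268) and the largest loupe at (307,111), with smaller ones at (248,95) and (342,154). The plate is on the left, with the bored block at (32,246) and the V-block at (128,246).

```bash
cat >> h.py <<'E'
def blob(im,st,u,v,z,lo=100,hi=None,win=60):
    """contour of bright (or dark) blob at pixel -> world points on plane z: centre, (w,l), yaw of long axis"""
    g=cv2.cvtColor(im,cv2.COLOR_RGB2GRAY); m=((g>lo) if hi is None else (g<hi)).astype(np.uint8)
    M=np.zeros_like(m);u0,v0=int(u),int(v);s=np.s_[max(0,v0-win):v0+win,max(0,u0-win):u0+win];M[s]=m[s]
    M=cv2.morphologyEx(M,cv2.MORPH_OPEN,np.ones((3,3)))
    cs=cv2.findContours(M,cv2.RETR_EXTERNAL,cv2.CHAIN_APPROX_NONE)[0]
    c=max((c for c in cs if cv2.contourArea(c)>40),key=lambda c:cv2.pointPolygonTest(c,(float(u),float(v)),True))
    W=np.array([cast("wrist",*p[0],z,st)[:2] for p in c],np.float32)
    (cx,cy),(a,b),t=cv2.minAreaRect(W*1000)
    if a>b:a,b,t=b,a,t+90
    x0,y0,w,h=cv2.boundingRect(c)
    return np.round([cx,cy],1),np.round([a,b],1),round((t+90-0)%180,1),(x0,y0,w,h),W
E
python3 - <<'E'
from h import *
im=cv2.imread("pics/w1.png")[:,:,::-1].copy(); st=manip.get_state()
g=cv2.cvtColor(im,cv2.COLOR_RGB2GRAY)
print(g[184,270:300:4],g[184,240:265:4],g[262:280:2,294],g[111,285:330:3])
for n,a in dict(cast=(283,184,.014),gauge=(294,268,.03)).items(): print(n,blob(im,st,*a)[:4])
for n,a in dict(A=(307,111,.02),B=(248,95,.01),C=(342,154,.01)).items(): print(n,blob(im,st,*a,hi=38,win=30)[:4])
E
```

```text
[203 206  80 208 206 203 202 202] [ 78  85  78  75  76  76 204] [147 144 148 194 253 249 236  94  72] [73 78 75 46 87 74 71 77 67 69 68 87 73 74 79]
cast (array([427.3, 251.4]), array([38.4, 55.5]), 73.1, (261, 167, 44, 35))
gauge (array([536., 268.]), array([24.5, 37.2]), 98.3, (281, 258, 28, 20))Traceback (most recent call last):
  File "<stdin>", line 6, in <module>
  File "h.py", line 33, in blob
    c=max((c for c in cs if cv2.contourArea(c)>40),key=lambda c:cv2.pointPolygonTest(c,(float(u),float(v)),True))
ValueError: max() iterable argument is empty
```

Emit:
move_arm:
  deltas:
    - [[-0.0095,-0.001,0.2,-0.61,-1],[-0.0095,-0.001,0.2,-0.61,-1],[-0.0095,-0.001,0.2,-0.61,-1],[-0.0095,-0.001,0.2,-0.61,-1],[-0.0095,-0.001,0.2,-0.61,-1],[-0.0095,-0.001,0.2,-0.61,-1],[-0.0095,-0.001,0.2,-0.61,-1],[-0.0095,-0.001,0.2,-0.61,-1],[-0.0095,-0.001,0.2,-0.61,-1],[-0.0095,-0.001,0.2,-0.61,-1],[-0.0095,-0.001,0.2,-0.61,-1]]

```text
clock: 2.5
position: [0.4279, 0.2512, 0.1005]
ee_rot: [0.0, -0.596, 0.803, 0.0]
contact_force: [0.1, -0.4, -0.3]
width: 0.0855
gripper_force: 0.0
```

```bash
python3 - <<'E'
from h import *
st,im=snap("w2"); print(st["position"],st["ee_rot"],st["qpos"])
b=blob(im,st,285,205,.014,lo=150,win=120); print(b[:4])
W=b[4]*1000; h=cv2.approxPolyDP(W.reshape(-1,1,2),2.5,True); print(h.reshape(-1,2).round(1))
print(delta(st,b[0]/1000,.020,np.radians(b[2]+90)))
E
```

```text
[0.42786153 0.25117431 0.10052242] [ 5.14694982e-05 -5.95866669e-01  8.03083376e-01  3.00993400e-05] [ 3.90433959e-01  2.49422467e-01  1.84000054e+00  9.62824162e-05
  1.05208462e+00 -2.45709889e+00]
(array([427.3, 250.7]), array([35. , 53.5]), 73.2, (260, 176, 45, 66))
[[431.6 224.7]
 [441.2 236.7]
 [448.1 263.3]
 [425.7 279.1]
 [416.8 274.6]
 [406.2 240.6]
 [414.3 226.6]]
(array([0.0008, 0.0005, 0.1007]), np.float64(-0.0004))
```

View pics/w2.png

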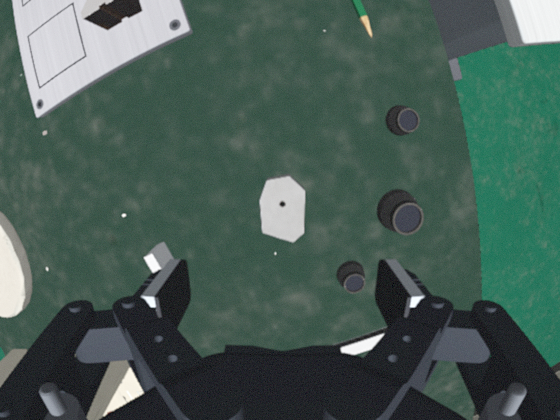

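The casting is at (427.3, 250.7) mm with its long axis at 73.2°. I'll turn half round first, so that the last joint stays in range at the plate.

Emit:
move_arm:
  deltas:
    - [[0.001,0.0005,0,0.86,-1],[0.001,0.0005,0,0.86,-1],[0.001,0.0005,0,0.86,-1],[0.001,0.0005,0,0.86,-1],[0.001,0.0005,0,0.86,-1],[0.001,0.0005,0,0.86,-1],[0.001,0.0005,0,0.86,-1],[0.001,0.0005,0,0.86,-1],[0.001,0.0005,0,0.86,-1],[0.001,0.0005,0,0.86,-1],[0.001,0.0005,0,0.86,-1],[0.001,0.0005,0,0.86,-1]]

```text
clock: 3.75
position: [0.4275, 0.2501, 0.1005]
ee_rot: [0.0, 0.262, 0.965, 0.0]
contact_force: [-0.1, 0.1, -0.4]
width: 0.0853
gripper_force: 0.0
```

Emit:
move_arm:
  deltas:
    - [[0,0,0,0.64,-1],[0,0,0,0.64,-1],[0,0,0,0.64,-1],[0,0,0,0.64,-1],[0,0,0,0.64,-1],[0,0,0,0.64,-1],[0,0,0,0.64,-1],[0,0,0.03,0.64,-1],[0,0,0.06,0.64,-1],[0,0,0.09,0.64,-1],[0,0,0.11,0.64,-1],[0,0,0.11,0.64,-1]]

```text
clock: 4.95
position: [0.4257, 0.2493, 0.0106]
ee_rot: [-0.001, 0.803, 0.596, -0.002]
contact_force: [0.3, 0.6, -0.2]
width: 0.0856
gripper_force: 0.0
```

```bash
python3 - <<'E'
from h import *
st=manip.get_state(); print(st["position"],st["qpos"][5])
print(delta(st,(.4273,.2507),.012,np.radians(-16.8)))
E
```

```text
[0.42568642 0.24932623 0.0106081 ] 0.6817047363740376
(array([ 0.0022,  0.0014, -0.0018]), np.float64(0.0))
```

Emit:
move_arm:
  deltas:
    - [[0.002,0.0015,-0.002,0,-1],[0.002,0.0015,-0.002,0,-1],[0.002,0.0015,-0.002,0,1],[0.002,0.0015,-0.002,0,1],[0.002,0.0015,-0.002,0,1],[0.002,0.0015,-0.002,0,1],[0.002,0.0015,-0.002,0,1],[0.002,0.0015,-0.002,0,1],[0.002,0.0015,-0.002,0,1],[0.002,0.0015,-0.002,0,1]]
  squeeze: 40

```text
clock: 5.95
position: [0.4292, 0.2511, 0.0141]
ee_rot: [-0.0, 0.803, 0.597, -0.0]
contact_force: [-0.9, -0.3, 0.0]
width: 0.0001
gripper_force: 0.0
```

```bash
python3 - <<'E'
from h import *
st=manip.get_state(); print(st["position"],st["width"])
print(delta(st,(.50,-.06),.30,np.radians(0)))
E
```

```text
[0.42917528 0.2511328  0.01406745] 8.069970151399054e-05
(array([-0.3469,  0.1969, -0.3574]), np.float64(-0.1396))
```

Emit:
move_arm:
  deltas:
    - [[0,0,-0.05,0,1],[0,0,-0.11,0,1],[0,0,-0.11,0,-1],[0,0,-0.11,0,-1],[0,0,-0.11,0,-1],[0,0,-0.11,0,-1],[0,0,-0.11,0,-1]]

```text
clock: 6.65
position: [0.4284, 0.2508, 0.1009]
ee_rot: [-0.0, 0.803, 0.597, -0.001]
contact_force: [-0.3, 0.2, 0.1]
width: 0.0719
gripper_force: 0.0
```

```bash
python3 - <<'E'
from h import *
st,im=snap("w3"); print(st["position"],st["ee_rot"],st["width"],proj((.4273,.2507,.014),st))
E
```

```text
[0.42836067 0.25077957 0.10085486] [-3.66298283e-04  8.02602331e-01  5.96512990e-01 -1.27130998e-03] 0.07192104354601041 [282.31419972 210.32660463]
```

View pics/w3.png

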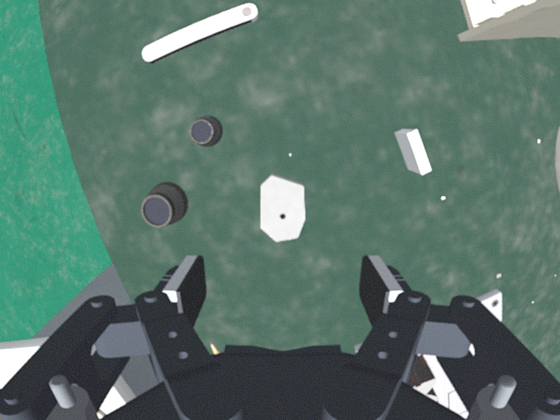

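The casting has not moved, still at (283,210). The fingers closed over its top, so the grasp has to be lower.

Emit:
move_arm:
  deltas:
    - [[0.001,0.001,0.06,0,-1],[0.001,0.001,0.1,0,-1],[0.001,0.001,0.1175,0,-1],[0.001,0.001,0.1175,0,-1],[0.001,0.001,0.1175,0,0.5],[0.001,0.001,0.1175,0,0.5],[0.001,0.001,0.1175,0,0.5],[0.001,0.001,0.1175,0,0.5],[0.001,0.001,0.1175,0,0.5]]
  squeeze: 40

```text
clock: 7.6
position: [0.4306, 0.2518, 0.0087]
ee_rot: [0.0, 0.803, 0.597, 0.001]
contact_force: [-0.3, -0.8, 0.4]
width: 0.0213
gripper_force: 0.0
```

```bash
python3 - <<'E'
from h import *
st,im=snap("w4"); print(st["position"],st["ee_rot"],st["width"],proj((.4273,.2507,.014),st),proj(st["position"],st))
s=manip.get_image("side")
o=np.vstack([im,np.pad(cv2.resize(s[120:220,190:330],(560,400)),((0,0),(0,0),(0,0)))]); cv2.imwrite("pics/w4b.png",cv2.resize(o,(409,599))[:,:,::-1])
E
```

```text
[0.43056086 0.25184882 0.00870613] [1.23427221e-04 8.02589765e-01 5.96530992e-01 6.54718214e-04] 0.02132223870949357 [278.56289322 258.41591172] [283.8184613  251.07782961]
```

View pics/w4b.png

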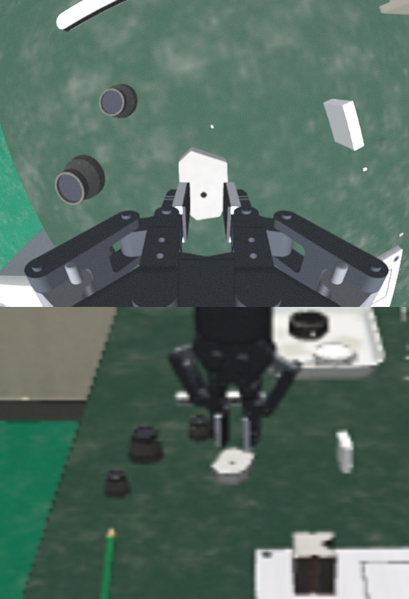

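The side inset shows the fingertips well above the casting. I'll check the tip height against the side camera.

```bash
python3 - <<'E'
from h import *
p=manip.camera_params("side")
def ps(X):
    c=p["R"]@np.array(X)+p["t"]; return (c[:2]/c[2]*p["fx"]+[p["cx"],p["cy"]]).round(1)
for z in(0,.014,.03,.05): print(z,ps((.4306,.2518,z)),ps((.4273,.2507,z)))
s=manip.get_image("side"); cv2.imwrite("pics/s4.png",s[:,:,::-1])
im=cv2.imread("pics/w4.png")
a=cv2.resize(s[130:190,235:305],(700,600),interpolation=cv2.INTER_CUBIC)[:,:,::-1]; b=cv2.resize(im[190:330,180:380],(800,560))
cv2.imwrite("pics/c4.png",np.hstack([cv2.resize(a,(350,300)),cv2.resize(b,(428,300))]))
E
```

```text
0 [270.4 175.9] [269.2 176. ]
0.014 [270.3 171.8] [269.2 172. ]
0.03 [270.2 167.1] [269.1 167.3]
0.05 [270.1 161.1] [269.  161.3]
```

View pics/c4.png

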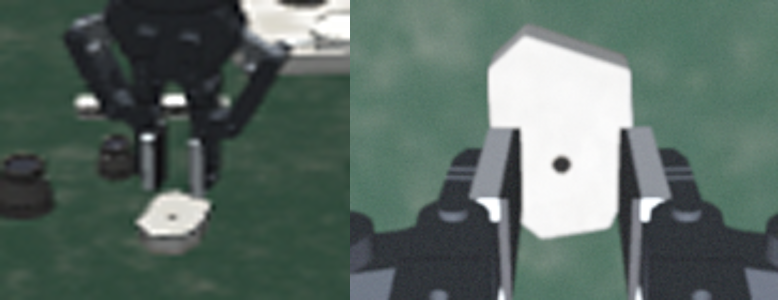

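The crops show the pad tips at side row ~168, where ~174 is expected. They are about 20–25 mm higher than the tool data say, while the casting matches its measured spot. I'll go down in small steps and watch the force.

Emit:
move_arm:
  deltas:
    - [[-0.001,0,0,0,-0.5],[-0.001,0,0,0,-0.5],[-0.001,0,0.005,0,-0.5],[-0.001,0,0.01,0,-0.5],[-0.001,0,0.015,0,-0.5],[-0.001,0,0.015,0,-0.5]]

```text
clock: 8.35
position: [0.4294, 0.2507, -0.0047]
ee_rot: [-0.0, 0.803, 0.597, -0.001]
contact_force: [-0.0, -0.3, 0.4]
width: 0.0641
gripper_force: 0.0
```

```bash
python3 - <<'E'
from h import *
st,im=snap("w5"); print(st["position"],st["contact_force"],st["width"])
s=manip.get_image("side")
a=cv2.resize(s[130:190,235:305],(350,300),interpolation=cv2.INTER_CUBIC); b=cv2.resize(im[190:330,160:400],(428,250)); b=np.pad(b,((0,50),(0,0),(0,0)))
cv2.imwrite("pics/c5.png",np.hstack([a,b])[:,:,::-1])
E
```

```text
[ 0.42935076  0.2506536  -0.00468774] [-0.04236761 -0.28588678  0.3802027 ] 0.06414184729647296
```

View pics/c5.png

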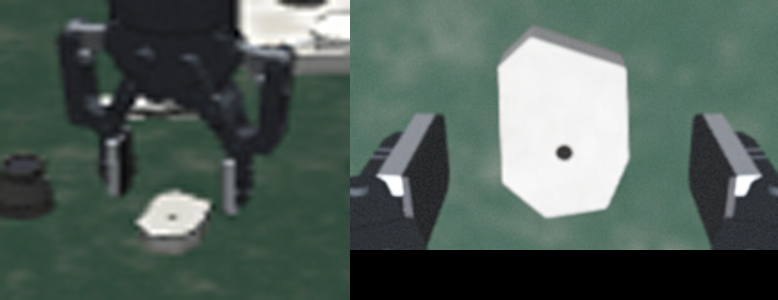

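Emit:
move_arm:
  deltas:
    - [[-0.001,0,0.005,0,-0.5],[-0.001,0,0.01,0,-0.5],[-0.001,0,0.0125,0,-0.5],[-0.001,0,0.0125,0,-0.5],[-0.001,0,0.0125,0,0.5],[-0.001,0,0.0125,0,0.5],[-0.001,0,0.0125,0,0.5],[-0.001,0,0.0125,0,0.5],[-0.001,0,0.0125,0,0.5]]
  squeeze: 40

```text
clock: 9.35
position: [0.4296, 0.2503, -0.0135]
ee_rot: [-0.0, 0.803, 0.597, 0.0]
contact_force: [-2.1, 0.5, 5.6]
width: 0.0336
gripper_force: 40.1
```

```bash
python3 - <<'E'
from h import *
st=manip.get_state(); print(delta(st,(.47,-.06),.25,0))
E
```

```text
(array([-0.3567,  0.1601, -0.3295]), np.float64(-0.1397))
```

Emit:
move_arm:
  deltas:
    - [[0,0,-0.05,0,0.5],[0,0,-0.1,0,0.5],[-0.335,0.232,-0.33,-0.14,0.5],[-0.335,0.232,-0.33,-0.14,0.5],[-0.335,0.232,-0.33,-0.14,0.5],[-0.335,0.232,-0.33,-0.14,0.5],[-0.335,0.232,-0.33,-0.14,0.5],[-0.335,0.232,-0.33,-0.14,0.5],[-0.335,0.232,-0.33,-0.14,0.5],[-0.335,0.232,-0.33,-0.14,0.5],[-0.335,0.232,-0.33,-0.14,0.5],[-0.335,0.232,-0.33,-0.14,0.5]]

```text
clock: 10.55
position: [0.53, -0.0604, 0.2495]
ee_rot: [-0.001, 0.707, 0.707, 0.0]
contact_force: [-0.2, 0.2, -0.7]
width: 0.0329
gripper_force: 40.6
```

```bash
python3 - <<'E'
from h import *
st,im=snap("w6"); print(st["position"],st["ee_rot"],st["width"],st["qpos"],np.abs(st["qd"]).max())
np.save("st6.npy",np.r_[st["position"],st["ee_rot"]])
E
```

```text
[ 0.52999715 -0.06042329  0.2495411 ] [-5.27686657e-04  7.07427110e-01  7.06786110e-01  1.03975901e-05] 0.03292190605328577 [-2.44397114e-01  1.93443664e-01  1.52064226e+00  5.67485482e-04
  1.42840044e+00 -2.43571390e-01] 0.034854011300411415
```

View pics/w6.png

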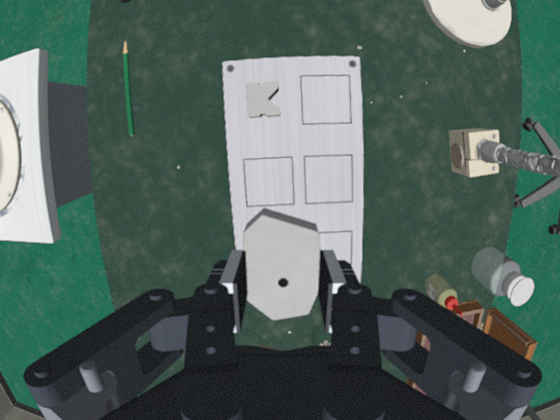

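The view shows the near square at (269,182), the back squares at (328,179) and (326,100), and the V-block at (263,100). The casting is held level at about (283,265).

```bash
python3 - <<'E'
from h import *
im=cv2.imread("pics/w6.png")[:,:,::-1].copy(); v=np.load("st6.npy"); st=dict(position=v[:3],ee_rot=v[3:])
g=cv2.cvtColor(im,cv2.COLOR_RGB2GRAY)
m=cv2.adaptiveThreshold(g,255,cv2.ADAPTIVE_THRESH_MEAN_C,cv2.THRESH_BINARY_INV,11,12)
cs,hi=cv2.findContours(m,cv2.RETR_CCOMP,cv2.CHAIN_APPROX_NONE)
for c,h in zip(cs,hi[0]):
    x,y,w,hh=cv2.boundingRect(c)
    if 38<w<62 and 38<hh<62 and h[3]>=0 and 225<x<360 and y<230:
        W=np.array([cast("wrist",*p[0],.012,st)[:2] for p in c],np.float32)*1000
        r=cv2.minAreaRect(W); print((x,y,w,hh),np.round(r[0],1),np.round(r[1],1),round(r[2],1))
b=blob(im,st,283,250,.277,lo=140,win=85); print(b[:4])
print(g[250,225:340:6],g[205:330:8,275])
E
```

```text
(244, 157, 50, 49) [512.1 -62.9] [60.3 60. ] 2.6
(304, 155, 49, 49) [587.1 -59.4] [60.  59.8] 2.8
(301, 75, 50, 49) [582.2  40.4] [59.8 60.4] 2.0
(array([536.8, -47.1]), array([57.5, 76.1]), 92.8, (228, 165, 136, 155))
[ 69  89 129 120 189 190 192 190 191 190 195 194 192 193 191 192 113 131
 166 201] [154  89 194 192 193 191 193 191 191 193 196 193 194 194 190  78]
```

Plate: near square at (512.1, -63.0) mm, yaw 2.72°, and the squares measure 60 mm. That puts the bored block at (516.8, -162.8).

Emit:
move_arm:
  deltas:
    - [[-0.128,-0.0165,0,-0.0227,0.5],[-0.128,-0.0165,0.06,-0.0227,0.5],[-0.128,-0.0165,0.12,-0.0227,0.5],[-0.128,-0.0165,0.18,-0.0227,0.5],[-0.128,-0.0165,0.212,-0.0227,0.5],[-0.128,-0.0165,0.212,-0.0227,0.5],[-0.128,-0.0165,0.212,-0.0227,0.5],[-0.128,-0.0165,0.212,-0.0227,0.5],[-0.128,-0.0165,0.212,-0.0227,0.5]]

```text
clock: 11.5
position: [0.5189, -0.1627, 0.0829]
ee_rot: [0.002, 0.689, 0.724, 0.001]
contact_force: [-0.0, 0.3, -0.4]
width: 0.0332
gripper_force: 40.6
```

```bash
python3 - <<'E'
from h import *
st,im=snap("w7"); print(st["position"]); print(delta(st,(.5168,-.1628),.029,np.radians(2.72)))
v=np.load("st6.npy"); 
for u,w in((245,226),(320,233)): pass
E
```

```text
[ 0.51891156 -0.1626559   0.08290334]
(array([ 0.0001, -0.0029,  0.0674]), np.float64(0.0008))
```

View pics/w7.png

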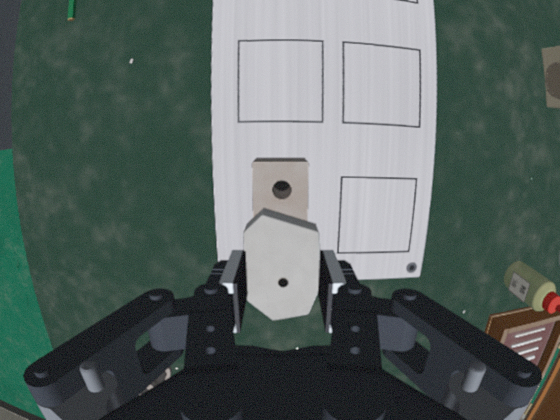

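The block top is in line with the held casting (block at (281,190), casting at x≈283).

Emit:
move_arm:
  deltas:
    - [[0,0,0.03,0,0.5],[0,0,0.05,0,0.5],[0,0,0.06,0,0.5],[0,0,0.06,0,0.5],[0,0,0.06,0,0.5],[0,0,0.06,0,0.5]]

```text
clock: 12.15
position: [0.518, -0.1628, 0.0336]
ee_rot: [0.001, 0.69, 0.724, 0.0]
contact_force: [-0.1, 1.4, -0.6]
width: 0.0334
gripper_force: 40.6
```

```bash
python3 - <<'E'
from h import *
for i in range(4):
    st=manip.get_state(); manip.get_image("side"); print(st["position"],st["contact_force"],delta(st,(.5168,-.1628),.029,np.radians(2.72)))
E
```

```text
[ 0.5180066  -0.16281971  0.03356964] [-0.14863183  1.43643894 -0.63491627] (array([ 0.0001, -0.0015,  0.0057]), np.float64(0.0004))
[ 0.5178723  -0.16274326  0.03348069] [ 0.49856014  1.00584229 -0.00551362] (array([-0.    , -0.0014,  0.0056]), np.float64(0.0004))
[ 0.51769275 -0.1626655   0.03331811] [ 0.34038895  0.09384891 -0.19411896] (array([-0.0001, -0.0011,  0.0054]), np.float64(0.0004))
[ 0.5175528  -0.16262078  0.03317212] [-1.18055973  0.63305329 -2.19531873] (array([-0.0002, -0.001 ,  0.0052]), np.float64(0.0004))
```

Emit:
move_arm:
  deltas:
    - [[0,0,0.004,0,0.5],[0,0,0.004,0,0.5],[0,0,0.004,0,0.5],[0,0,0.004,0,0.5],[0,0,0.004,0,0.5],[0,0,0.004,0,0.5],[0,0,0.004,0,0.5],[0,0,0.004,0,0.5]]

```text
clock: 13.15
position: [0.5171, -0.1624, 0.0293]
ee_rot: [-0.0, 0.69, 0.724, 0.0]
contact_force: [-0.2, -0.6, -1.0]
width: 0.0333
gripper_force: 40.6
```

Emit:
move_arm:
  deltas:
    - [[0,0,0.0015,0,0.5],[0,0,0.0015,0,0.5],[0,0,0.0015,0,0.5],[0,0,0.0015,0,0.5],[0,0,0.0015,0,0.5],[0,0,0.0015,0,0.5]]

```text
clock: 13.75
position: [0.5173, -0.1625, 0.0285]
ee_rot: [0.0, 0.69, 0.724, 0.0]
contact_force: [-1.7, 1.0, 5.7]
width: 0.0334
gripper_force: 41.3
```

Emit:
move_arm:
  deltas:
    - [[0,0,0,0,-1],[0,0,0,0,-1],[0,0,0,0,-1],[0,0,0,0,-1],[0,0,-0.05,0,-1],[0,0,-0.11,0,-1],[-0.084,-0.071,-0.275,0,-1],[-0.084,-0.071,-0.275,0,-1],[-0.084,-0.071,-0.275,0,-1],[-0.084,-0.071,-0.275,0,-1],[-0.084,-0.071,-0.275,0,-1],[-0.084,-0.071,-0.275,0,-1]]

```text
clock: 14.95
position: [0.4631, -0.2313, 0.2466]
ee_rot: [-0.001, 0.69, 0.724, 0.0]
contact_force: [0.4, 1.0, 0.2]
width: 0.0856
gripper_force: 0.0
```

```bash
python3 - <<'E'
from h import *
st,im=snap("w8"); np.save("st8.npy",np.r_[st["position"],st["ee_rot"]]); print(st["position"],st["qpos"][5],[proj(p,st).round() for p in((.397,-.331,.03),(.595,-.324,.04),(.5168,-.1628,.056))])
E
```

```text
[ 0.46309558 -0.23134558  0.24660975] -0.6467254857804022 [array([228., 258.]), array([383., 262.]), array([336., 128.])]
```

View pics/w8.png

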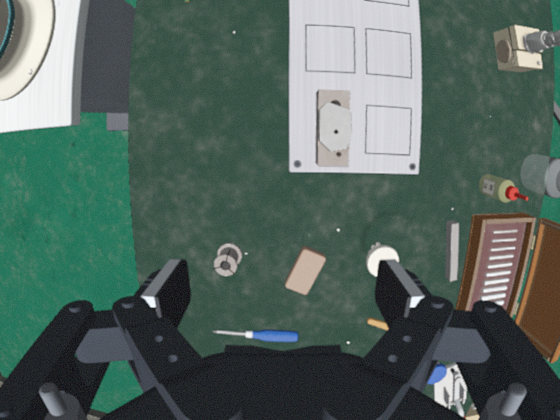

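The casting lies on the block at (335,128), where it was predicted. The collet is at (228,260) and the jar lid at (382,260).

Emit:
move_arm:
  deltas:
    - [[-0.119,-0.0886,0.184,0,-1],[-0.119,-0.0886,0.184,0,-1],[-0.119,-0.0886,0.184,0,-1],[-0.119,-0.0886,0.184,0,-1],[-0.119,-0.0886,0.184,0,-1],[-0.119,-0.0886,0.184,0,-1],[-0.119,-0.0886,0.184,0,-1],[-0.119,-0.0886,0.184,0,-1],[-0.119,-0.0886,0.184,0,-1],[-0.119,-0.0886,0.184,0,-1]]

```text
clock: 16.0
position: [0.3981, -0.3306, 0.1017]
ee_rot: [0.001, 0.689, 0.724, 0.0]
contact_force: [0.5, 0.4, -0.1]
width: 0.0853
gripper_force: 0.0
```

```bash
python3 - <<'E'
from h import *
st,im=snap("w9"); np.save("st9.npy",np.r_[st["position"],st["ee_rot"]]); print(st["position"],[proj((.397,-.331,z),st).round() for z in(0,.04)])
g=cv2.cvtColor(im,cv2.COLOR_RGB2GRAY)
for f in (.04,): 
  for lo in(110,140): 
    try: b=blob(im,st,*proj((.397,-.331,.02),st),.04,lo=lo,win=70); print(lo,b[:4])
    except Exception as e: print(e)
x=cv2.HoughCircles(cv2.GaussianBlur(g,(5,5),0)[120:320,190:380],cv2.HOUGH_GRADIENT,1,10,param1=100,param2=20,minRadius=12,maxRadius=45)
print(None if x is None else (x[0][:6]+[190,120,0]).round(1))
# circular fits with v8 jar lid
im8=cv2.imread("pics/w8.png")[:,:,::-1].copy(); v=np.load("st8.npy"); s8=dict(position=v[:3],ee_rot=v[3:]); b=blob(im8,s8,380,262,.045,lo=200,win=30); print("jar",b[:4])
# casting vs block in w8: fit edges
hsv=cv2.cvtColor(im8,cv2.COLOR_RGB2HSV); print(hsv[90:166:5,330])
c=im[120:320,180:400]; cv2.imwrite("pics/c9.png",np.hstack([cv2.resize(c,(440,400)),cv2.resize(im8[85:175,290:370],(356,400))])[:,:,::-1])
E
```

```text
[ 0.39808589 -0.33056766  0.10172448] [array([282., 206.]), array([282., 220.])]
110 (array([ 394.6, -332.6]), array([29.5, 39.3]), 91.6, (258, 195, 42, 53))
140 (array([ 394.5, -329.5]), array([28.3, 31.8]), 89.6, (259, 196, 40, 44))
[[276.5 227.5  18.5]
 [278.5 214.5  19.6]]
jar (array([ 589.6, -318.2]), array([29.1, 40.5]), 44.2, (368, 247, 30, 29))
[[ 13   9 189]
 [ 11  15 185]
 [ 15  19 187]
 [  0   1 203]
 [ 15   3 200]
 [  0   0 201]
 [ 30   3 203]
 [  0   0 204]
 [ 20   4 204]
 [  0   0 203]
 [ 30   1 205]
 [120   1 205]
 [  0   0 188]
 [ 11  20 183]
 [  9  19 185]
 [  8  11 184]]
```

View pics/c9.png

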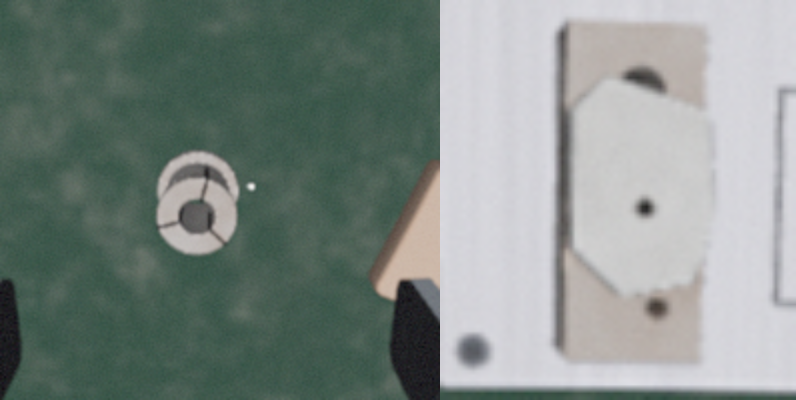

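The left crop shows the collet's top ring at pixel (278,228) and its foot ring at (279,215). The right crop shows the casting centred lengthways on the bored block.

```bash
python3 - <<'E'
from h import *
v=np.load("st9.npy"); s=dict(position=v[:3],ee_rot=v[3:])
a=cast("wrist",278,228,.04,s);b=cast("wrist",278.7,215,.004,s);print(a,b)
v=np.load("st8.npy"); s8=dict(position=v[:3],ee_rot=v[3:]); print(cast("wrist",335,128,.056,s8), cast("wrist",330,126.5,.042,s8))
st=manip.get_state(); print(st["position"],delta(st,(a+b)[:2]/2,-.013))
im8=cv2.imread("pics/w8.png"); g=cv2.cvtColor(im8,cv2.COLOR_BGR2HSV); m=((g[...,1]<7)&(g[...,2]>190)).astype(np.uint8)
# jar lid centre: circle fit on lid mask
m=(g[...,2]>225).astype(np.uint8)[235:285,355:405]; n,l,stt,c=cv2.connectedComponentsWithStats(m); k=1+stt[1:,4].argmax(); print(stt[k],c[k]+[355,235], cast("wrist",*(c[k]+[355,235]),.045,s8))
E
```

```text
[ 0.39456802 -0.3374401   0.04      ] [ 0.39475891 -0.33774876  0.004     ]
[ 0.51602025 -0.16339011  0.056     ] [ 0.51245323 -0.16201468  0.042     ]
[ 0.39789597 -0.33062372  0.1015519 ] (array([-0.0084, -0.0046,  0.1432]), np.float64(0.0))
[ 13  13  30  28 381] [380.19685039 257.9816273 ] [ 0.58902484 -0.31705469  0.045     ]
```

Emit:
move_arm:
  deltas:
    - [[-0.008,-0.0033,0.05,0,-1],[-0.008,-0.0033,0.1,0,-1],[-0.008,-0.0033,0.13,0,-1],[-0.008,-0.0033,0.1415,0,-1],[-0.008,-0.0033,0.1415,0,-1],[-0.008,-0.0033,0.1415,0,-1],[-0.008,-0.0033,0.1415,0,0.5],[-0.008,-0.0033,0.1415,0,0.5],[-0.008,-0.0033,0.1415,0,0.5],[-0.008,-0.0033,0.1415,0,0.5],[-0.008,-0.0033,0.1415,0,0.5],[-0.008,-0.0033,0.1415,0,0.5]]
  squeeze: 30

```text
clock: 17.25
position: [0.3954, -0.3376, -0.0116]
ee_rot: [0.001, 0.69, 0.724, 0.0]
contact_force: [-1.0, 0.9, 6.1]
width: 0.0321
gripper_force: 29.5
```

Emit:
move_arm:
  deltas:
    - [[0,0,-0.05,0,0.5],[0,0,-0.1,0,0.5],[0.05,0.038,-0.141,0,0.5],[0.1,0.077,-0.141,0,0.5],[0.15,0.115,-0.141,0,0.5],[0.2,0.154,-0.141,0,0.5],[0.2107,0.1623,-0.141,0,0.5],[0.2107,0.1623,-0.12,0,0.5],[0.2107,0.1623,-0.1,0,0.5],[0.2107,0.1623,-0.08,0,0.5],[0.2107,0.1623,-0.074,0,0.5],[0.2107,0.1623,-0.074,0,0.5]]

```text
clock: 18.45
position: [0.5159, -0.1623, 0.0461]
ee_rot: [-0.001, 0.69, 0.724, -0.0]
contact_force: [-1.1, -0.6, 0.1]
width: 0.0323
gripper_force: 30.2
```

Emit:
move_arm:
  deltas:
    - [[0,0,0,0,0.5],[0,0,0,0,0.5],[0,0,0,0,0.5],[0,0,0,0,0.5],[0,0,0,0,0.5],[0,0,0,0,0.5],[0,0,0,0,0.5],[0,0,0,0,0.5]]

```text
clock: 19.25
position: [0.5166, -0.1626, 0.0469]
ee_rot: [-0.0, 0.69, 0.724, 0.0]
contact_force: [-0.7, -1.1, -0.5]
width: 0.0325
gripper_force: 30.2
```

Emit:
move_arm:
  deltas:
    - [[0,0,0.003,0,0.5],[0,0,0.003,0,0.5],[0,0,0.003,0,0.5],[0,0,0.003,0,0.5],[0,0,0.003,0,0.5],[0,0,0.003,0,0.5],[0,0,0.003,0,0.5]]

```text
clock: 19.95
position: [0.5166, -0.1627, 0.0445]
ee_rot: [-0.0, 0.69, 0.724, 0.0]
contact_force: [0.4, -0.2, 0.3]
width: 0.0321
gripper_force: 30.4
```

Emit:
move_arm:
  deltas:
    - [[0,0,0.001,0,0.5],[0,0,0.002,0,0.5],[0,0,0.002,0,0.5],[0,0,0.002,0,0.5],[0,0,0.002,0,0.5],[0,0,0.002,0,0.5]]

```text
clock: 20.55
position: [0.5166, -0.1627, 0.0444]
ee_rot: [0.0, 0.69, 0.724, 0.0]
contact_force: [-2.1, 1.0, 9.8]
width: 0.0323
gripper_force: 31.4
```

Emit:
move_arm:
  deltas:
    - [[0,0,0,0,-0.6],[0,0,0,0,-0.6],[0,0,0,0,-0.6],[0,0,0,0,-0.6],[0,0,-0.04,0,-1],[0,0,-0.1,0,-1],[-0.198,0.082,-0.1,0,-1],[-0.198,0.082,-0.1,0,-1],[-0.198,0.082,-0.1,0,-1],[-0.198,0.082,-0.1,0,-1],[-0.198,0.082,-0.1,0,-1],[-0.198,0.082,-0.1,0,-1]]

```text
clock: 21.75
position: [0.5891, -0.3172, 0.1219]
ee_rot: [-0.001, 0.69, 0.724, 0.0]
contact_force: [-0.5, 1.1, -0.1]
width: 0.0852
gripper_force: 0.0
```

```bash
python3 - <<'E'
from h import *
st,im=snap("w10"); np.save("st10.npy",np.r_[st["position"],st["ee_rot"]]); print(st["position"],proj((.59,-.318,.045),st))
V=cv2.cvtColor(im,cv2.COLOR_RGB2HSV)
m=((V[...,2]>215)&(V[...,1]<40)).astype(np.uint8)[130:330,180:390]; n,l,s,c=cv2.connectedComponentsWithStats(m)
for k in range(1,n):
    if s[k,4]>200: print(s[k]+[180,130,0,0,0],(c[k]+[180,130]).round(1),cast("wrist",*(c[k]+[180,130]),.045,st))
g=cv2.GaussianBlur(V[...,2],(5,5),0); x=cv2.HoughCircles(g[130:330,180:390],cv2.HOUGH_GRADIENT,1,20,param1=80,param2=20,minRadius=25,maxRadius=45)
if x is not None:
  for q in x[0][:4]+[180,130,0]: print(q.round(1),cast("wrist",*q[:2],.045,st).round(4))
E
```

```text
[ 0.58911087 -0.31722859  0.12193304] [284.61337088 214.86487019]
[ 264  195   52   51 2084] [289.6 220.4] [ 0.59401209 -0.32222079  0.045     ]
[288.5 220.5  25.7] [ 0.5932 -0.3224  0.045 ]
```

Emit:
move_arm:
  deltas:
    - [[-0.0055,0.005,0.05,0,-1],[-0.0055,0.005,0.1,0,-1],[-0.0055,0.005,0.14,0,-1],[-0.0055,0.005,0.1615,0,-1],[-0.0055,0.005,0.1615,0,-1],[-0.0055,0.005,0.1615,0,-1],[-0.0055,0.005,0.1615,0,-1],[-0.0055,0.005,0.1615,0,0.3],[-0.0055,0.005,0.1615,0,0.3],[-0.0055,0.005,0.1615,0,0.3],[-0.0055,0.005,0.1615,0,0.3],[-0.0055,0.005,0.1615,0,0.3]]
  squeeze: 25

```text
clock: 23.0
position: [0.5943, -0.3221, -0.0055]
ee_rot: [0.0, 0.69, 0.724, 0.0]
contact_force: [0.3, 1.3, 5.5]
width: 0.0409
gripper_force: 25.0
```

Emit:
move_arm:
  deltas:
    - [[0,0,-0.05,0,0.3],[0,0,-0.11,0,0.3],[0,0,-0.17,0,0.3],[0.06,-0.016,-0.196,0,0.3],[0.12,-0.032,-0.196,0,0.3],[0.18,-0.048,-0.196,0,0.3],[0.24,-0.064,-0.196,0,0.3],[0.3,-0.08,-0.196,0,0.3],[0.3286,-0.0864,-0.196,0,0.3],[0.3286,-0.0864,-0.196,0,0.3],[0.3286,-0.0864,-0.14,0,0.3],[0.3286,-0.0864,-0.1,0,0.3]]

```text
clock: 24.2
position: [0.5127, -0.0632, 0.0728]
ee_rot: [0.001, 0.69, 0.724, 0.0]
contact_force: [-0.3, 0.5, -0.5]
width: 0.0408
gripper_force: 25.6
```

Emit:
move_arm:
  deltas:
    - [[0,0,0.04,0,0.3],[0,0,0.07,0,0.3],[0,0,0.08,0,0.3],[0,0,0.08,0,0.3],[0,0,0.08,0,0.3],[0,0,0.08,0,0.3],[0,0,0.08,0,0.3],[0,0,0.08,0,0.3],[0,0,0.08,0,0.3]]

```text
clock: 25.1
position: [0.5125, -0.0627, 0.0102]
ee_rot: [0.0, 0.69, 0.724, 0.0]
contact_force: [0.1, -0.5, -1.1]
width: 0.0405
gripper_force: 25.7
```

Emit:
move_arm:
  deltas:
    - [[0,0,0.002,0,0.3],[0,0,0.003,0,0.3],[0,0,0.004,0,0.3],[0,0,0.004,0,0.3],[0,0,0.004,0,0.3],[0,0,0.004,0,0.3],[0,0,0.004,0,0.3]]

```text
clock: 25.8
position: [0.5122, -0.0626, 0.0065]
ee_rot: [-0.0, 0.69, 0.724, 0.0]
contact_force: [-0.5, -0.3, 1.6]
width: 0.0408
gripper_force: 25.8
```

Emit:
move_arm:
  deltas:
    - [[0,0,0.001,0,0.3],[0,0,0.0015,0,0.3],[0,0,0.0015,0,0.3],[0,0,0.0015,0,0.3],[0,0,0.0015,0,0.3]]

```text
clock: 26.3
position: [0.5123, -0.0626, 0.0064]
ee_rot: [0.0, 0.69, 0.724, 0.0]
contact_force: [-2.5, 1.0, 10.3]
width: 0.0413
gripper_force: 26.3
```

Emit:
move_arm:
  deltas:
    - [[0,0,0,0,-0.5],[0,0,0,0,-0.5],[0,0,0,0,-0.5],[0,0,0,0,-0.5],[0,0,-0.04,0,-0.5],[0,0,-0.1,0,-0.5],[0,0,-0.144,0,-1],[0.05,-0.0234,-0.144,0,-1],[0.11,-0.0514,-0.144,0,-1]]

```text
clock: 27.2
position: [0.4699, 0.0204, 0.1218]
ee_rot: [0.002, 0.691, 0.723, 0.001]
contact_force: [-0.5, 0.5, -0.1]
width: 0.0858
gripper_force: 0.0
```

Emit:
move_arm:
  deltas:
    - [[0.3226,-0.1508,0,0,-1],[0.3226,-0.1508,0,0,-1],[0.3226,-0.1508,0,0,-1],[0.3226,-0.1508,0,0,-1],[0.3226,-0.1508,0,0,-1],[0.3226,-0.1508,0,0,-1],[0.3226,-0.1508,0,0,-1],[0.3226,-0.1508,0,0,-1],[0.3226,-0.1508,0,0,-1],[0.3226,-0.1508,0,0,-1]]

```text
clock: 28.2
position: [0.336, 0.2715, 0.1204]
ee_rot: [0.0, 0.691, 0.723, -0.0]
contact_force: [0.1, 0.4, 0.3]
width: 0.0855
gripper_force: 0.0
```

```bash
python3 - <<'E'
from h import *
s1=dict(position=np.array([.41966,.25228,.26025]),ee_rot=np.array([0,0,1.,0])); L=cast("wrist",307,111,.02,s1); print(L)
st,im=snap("w11"); np.save("st11.npy",np.r_[st["position"],st["ee_rot"]]); p=proj(L,st); print(st["position"],p)
u,v=p.astype(int); g=cv2.cvtColor(im,cv2.COLOR_RGB2GRAY); print(g[v,u-50:u+50:5],g[v-50:v+50:5,u]); print(im[v-50:v+50:5,u].tolist())
# loupe: not green -> low saturation
h=cv2.cvtColor(im,cv2.COLOR_RGB2HSV); 
for m in [(h[...,1]<60)]:
    m=m.astype(np.uint8); M=np.zeros_like(m); M[v-60:v+60,u-60:u+60]=m[v-60:v+60,u-60:u+60]; M=cv2.morphologyEx(cv2.morphologyEx(M,cv2.MORPH_OPEN,np.ones((3,3))),cv2.MORPH_CLOSE,np.ones((5,5))); n,l,s,c=cv2.connectedComponentsWithStats(M)
    for k in range(1,n):
        if s[k,4]>100: print(s[k],c[k].round(1))
x=cv2.HoughCircles(cv2.GaussianBlur(g,(5,5),0)[v-60:v+60,u-60:u+60],cv2.HOUGH_GRADIENT,1,5,param1=60,param2=15,minRadius=10,maxRadius=40)
if x is not None: print((x[0][:6]+[u-60,v-60,0]).round(1))
E
```

```text
[0.33446643 0.28181701 0.02      ]
[0.33602717 0.27152247 0.12041695] [281.93537962 193.99444788]
[81 79 77 72 77 78 54 72 67 68 73 68 68 95 81 81 76 78 72 77] [74 86 84 78 74 54 62 66 72 70 73 68 68 55 73 71 73 73 77 74]
[[57, 84, 65], [72, 94, 85], [69, 93, 77], [59, 89, 74], [54, 84, 73], [47, 57, 54], [62, 62, 63], [69, 65, 66], [66, 72, 84], [66, 70, 80], [72, 72, 80], [65, 68, 79], [65, 67, 79], [54, 54, 64], [55, 83, 71], [57, 79, 69], [59, 81, 68], [55, 83, 70], [60, 86, 74], [57, 83, 71]]
[286 133  30  21 276] [301.5 143.8]
[325 133  16  20 245] [333.6 140.6]
[ 260  166   61   46 1722] [284.4 187.1]
[244 210  19  34 317] [254.3 228.7]
[[279.5 188.5  20.8]
 [279.5 195.5  13.2]
 [284.5 194.5  13. ]
 [276.5 201.5  20.5]
 [273.5 187.5  16. ]
 [283.5 182.5  16.3]]
```

```bash
python3 - <<'E'
from h import *
im=cv2.GaussianBlur(cv2.imread("pics/w11.png"),(7,7),0).astype(int); v=np.load("st11.npy"); st=dict(position=v[:3],ee_rot=v[3:])
d=im[...,1]-im[...,2]  # G-R
m=(d<12).astype(np.uint8); M=np.zeros_like(m); M[130:260,220:345]=m[130:260,220:345]
n,l,s,c=cv2.connectedComponentsWithStats(M)
for k in range(1,n):
    if s[k,4]>150: print(s[k],c[k].round(1))
for r in range(156,226,3): print(r,''.join('#' if x else '.' for x in m[r,240:325:2]))
print(im[194,240:325:6].tolist())
for a in((280,175,0.),(280,199,.03)): print(cast("wrist",*a,st))
E
```

```text
[330 130  15  24 308] [337.8 140.5]
[ 260  168   41   44 1393] [280.2 189.4]
156 ...........................................
159 ...........................................
162 ...........................................
165 ...........................................
168 ...................##......................
171 ...............###########.................
174 .............###############...............
177 ............#################..............
180 ...........###################.............
183 ...........####################............
186 ..........#####################............
189 ..........#####################............
192 ...........####################............
195 ...........###################.............
198 ...........###################.............
201 ............#################..............
204 .............###############...............
207 ...............###########.................
210 .................#######...................
213 ...........................................
216 ...........................................
219 ...........................................
222 ...........................................
225 ...........................................
[[71, 83, 57], [74, 86, 60], [75, 87, 63], [73, 84, 59], [82, 83, 85], [80, 69, 66], [81, 69, 67], [81, 70, 67], [81, 69, 67], [84, 80, 79], [65, 72, 59], [76, 88, 64], [74, 86, 61], [73, 85, 60], [73, 86, 60]]
[0.33216783 0.29459116 0.        ]
[0.33301956 0.27977913 0.03      ]
```

```bash
python3 - <<'E'
from h import *
v=np.load("st11.npy"); st=dict(position=v[:3],ee_rot=v[3:])
for a in((280.5,188.5,0.002),(281,196,.03)): print(cast("wrist",*a,st))
print(manip.get_state()["position"])
E
```

```text
[0.33313672 0.28289554 0.002     ]
[0.33370852 0.2822663  0.03      ]
[0.33603206 0.27151873 0.12044221]
```

Emit:
move_arm:
  deltas:
    - [[0.0094,0,0.0,0,-0.5],[0.0094,0,0.05,0,-0.5],[0.0094,0,0.1,0,-0.5],[0.0094,0,0.14,0,-0.5],[0.0094,0,0.1666,0,-0.5],[0.0094,0,0.1666,0,-0.5],[0.0094,0,0.1666,0,-0.5],[0.0094,0,0.1666,0,0.4],[0.0094,0,0.1666,0,0.4],[0.0094,0,0.1666,0,0.4],[0.0094,0,0.1666,0,0.4],[0.0094,0,0.1666,0,0.4]]
  squeeze: 20

```text
clock: 29.45
position: [0.336, 0.2807, -0.0115]
ee_rot: [0.0, 0.69, 0.724, 0.001]
contact_force: [0.5, -0.9, 6.1]
width: 0.0317
gripper_force: 19.7
```

Emit:
move_arm:
  deltas:
    - [[0,0,-0.05,0,0.4],[0,0,-0.11,0,0.4],[-0.04,0.0374,-0.14,0,0.4],[-0.08,0.0748,-0.14,0,0.4],[-0.12,0.1122,-0.14,0,0.4],[-0.16,0.1496,-0.14,0,0.4],[-0.2,0.187,-0.14,0,0.4],[-0.24,0.2245,-0.14,0,0.4],[-0.28,0.2619,-0.14,0,0.4],[-0.3169,0.2964,-0.14,0,0.4],[-0.3169,0.2964,-0.1,0,0.4],[-0.3169,0.2964,-0.06,0,0.4]]

```text
clock: 30.65
position: [0.5863, 0.0369, 0.0358]
ee_rot: [0.002, 0.691, 0.723, 0.001]
contact_force: [-1.2, -0.2, 0.7]
width: 0.0317
gripper_force: 20.0
```

Emit:
move_arm:
  deltas:
    - [[0,0,0.02,0,0.4],[0,0,0.034,0,0.4],[0,0,0.034,0,0.4],[0,0,0.034,0,0.4],[0,0,0.034,0,0.4],[0,0,0.034,0,0.4],[0,0,0.034,0,0.4],[0,0,0.034,0,0.4]]

```text
clock: 31.45
position: [0.5843, 0.0383, 0.0085]
ee_rot: [0.0, 0.69, 0.724, 0.0]
contact_force: [0.6, -0.2, -0.3]
width: 0.0312
gripper_force: 20.0
```

Emit:
move_arm:
  deltas:
    - [[0,0,0.002,0,0.4],[0,0,0.005,0,0.4],[0,0,0.006,0,0.4],[0,0,0.006,0,0.4],[0,0,0.006,0,0.4],[0,0,0.006,0,0.4],[0,0,0.006,0,0.4]]

```text
clock: 32.15
position: [0.5841, 0.0383, 0.0033]
ee_rot: [0.0, 0.69, 0.724, 0.0]
contact_force: [0.4, -0.3, -1.6]
width: 0.0319
gripper_force: 20.0
```

Emit:
move_arm:
  deltas:
    - [[0.0005,-0.0022,0.001,0,0.4],[0.0005,-0.0022,0.002,0,0.4],[0.0005,-0.0022,0.002,0,0.4],[0.0005,-0.0022,0.002,0,0.4],[0.0005,-0.0022,0.002,0,0.4],[0.0005,-0.0022,0.002,0,0.4],[0.0005,-0.0022,0.002,0,0.4]]

```text
clock: 32.85
position: [0.5823, 0.0386, 0.0016]
ee_rot: [0.0, 0.69, 0.724, 0.0]
contact_force: [0.4, -0.3, 0.4]
width: 0.0318
gripper_force: 20.0
```

Emit:
move_arm:
  deltas:
    - [[0,0,0.001,0,0.4],[0,0,0.0015,0,0.4],[0,0,0.002,0,0.4],[0,0,0.002,0,0.4],[0,0,0.002,0,0.4],[0,0,0.002,0,0.4]]

```text
clock: 33.45
position: [0.5824, 0.0386, 0.0006]
ee_rot: [0.0, 0.69, 0.724, 0.0]
contact_force: [-1.7, -0.2, 4.8]
width: 0.0316
gripper_force: 20.9
```

Emit:
move_arm:
  deltas:
    - [[0,0,0,0,-0.5],[0,0,0,0,-0.5],[0,0,0,0,-0.5],[0,0,0,0,-0.5],[0,0,-0.05,0,-0.5],[0,0,-0.1,0,-0.5],[0,0,-0.15,0,-0.5],[0,0,-0.15,0,-0.5]]

```text
clock: 34.25
position: [0.5866, 0.0385, 0.126]
ee_rot: [0.005, 0.69, 0.724, 0.004]
contact_force: [1.4, 0.3, 0.3]
width: 0.0638
gripper_force: 0.0
```

Emit:
move_arm:
  deltas:
    - [[0.2887,-0.0438,0,0,-0.5],[0.2887,-0.0438,0,0,-0.5],[0.2887,-0.0438,0,0,-0.5],[0.2887,-0.0438,0,0,-0.5],[0.2887,-0.0438,0,0,-0.5],[0.2887,-0.0438,0,0,-0.5],[0.2887,-0.0438,0,0,-0.5],[0.2887,-0.0438,0,0,-0.5],[0.2887,-0.0438,0,0,-0.5],[0.2887,-0.0438,0,0,-0.5]]

```text
clock: 35.25
position: [0.5365, 0.2664, 0.12]
ee_rot: [0.0, 0.69, 0.723, -0.0]
contact_force: [-1.0, -0.0, 0.0]
width: 0.0643
gripper_force: 0.0
```

```bash
python3 - <<'E'
from h import *
st,im=snap("w12"); np.save("st12.npy",np.r_[st["position"],st["ee_rot"]]); p=proj((.536,.268,.03),st); print(st["position"],p,st["qpos"])
u,v=p.astype(int); g=cv2.cvtColor(im,cv2.COLOR_RGB2GRAY)
for r in range(v-50,v+50,4): print(r,' '.join('%3d'%x for x in g[r,u-45:u+45:4]))
for lo in(110,200): print(lo,blob(im,st,u,v,.03,lo=lo,win=60)[:4])
E
```

```text
[0.53650157 0.26639727 0.11995957] [282.76602007 207.3629172 ] [ 3.44830856e-01  3.73297316e-01  1.59272129e+00 -1.19443415e-04
  1.17571789e+00  2.98400234e-01]
157  70  69  74  75  71  69  74  66  67  66  66  70  63  64  74  72  72  75  80  75  77  73  71
161  67  69  67  64  64  68  70  65  63  56  66  65  63  64  69  72  74  69  68  72  73  69  69
165  65  65  77  71  65  71  66  68  62  68  69  63  70  67  67  67  70  74  69  64  68  68  68
169  64  70  68  69  63  66  67  67  68  66  70  67  66  70  67  68  68  81  67  70  72  69  68
173  68  63  68  71  63  69  70  63  66  66  66  65  63  65  72  69  70  75  72  68  71  72  67
177  65  67  70  68  65  72  67  64  67  67  70  69  61  67  66  68  73  71  71  69  67  71  70
181  69  68  65  66  70  65  63  70  63  64  70  62 124 129  96  61  68  67  58  62  71  69  64
185  76  69  67  65  69  68  66  67  60  63  69  70 148 156 175  67  66  65  65  66  73  71  72
189  67  71  70  72  67  71  66  69  59  65  64  79 233 229 224  69  69  65  63  71  77  74  72
193  71  72  65  61  69  67  67  82  68  66  68  65 233 230 235  63  67  6
[... 911 characters left out ...]
65  70  70  70  69  64  67  67  61  62  68  65  72  68  62  67  68  65
237  66  65  72  64  69  68  74  72  61  67  64  65  65  68  68  72  71  72  73  69  63  64  71
241  71  66  66  69  66  71  66  76  68  70  62  66  69  66  66  65  70  67  65  64  65  63  63
245  62  59  66  56  63  70  67  65  67  73  62  71  67  71  70  70  68  69  71  68  69  64  64
249  65  70  67  64  63  65  70  66  74  75  71  68  69  65  65  72  75  65  71  64  65  65  67
253  63  67  69  66  64  67  62  66  64  66  64  73  72  73  69  81  78  74  65 193 119  71  74
110 (array([541.4, 270.9]), array([10.4, 39.2]), 97.9, (282, 180, 16, 48))
200 (array([541.6, 269.1]), array([ 8.7, 33.8]), 97.8, (283, 186, 14, 41))
```

Emit:
move_arm:
  deltas:
    - [[0.003,0.0065,0,-0.0423,-0.5],[0.003,0.0065,0.05,-0.0423,-0.5],[0.003,0.0065,0.1,-0.0423,-0.5],[0.003,0.0065,0.14,-0.0423,-0.5],[0.003,0.0065,0.16,-0.0423,-0.5],[0.003,0.0065,0.16,-0.0423,-0.5],[0.003,0.0065,0.16,-0.0423,-0.5],[0.003,0.0065,0.16,-0.0423,-0.5]]

```text
clock: 36.1
position: [0.5426, 0.2705, -0.0065]
ee_rot: [0.001, 0.657, 0.754, 0.001]
contact_force: [0.1, 0.2, 0.3]
width: 0.0642
gripper_force: 0.0
```

Emit:
move_arm:
  deltas:
    - [[0,0,0,0,0.5],[0,0,0,0,0.5],[0,0,0,0,0.95],[0,0,0,0,0.95],[0,0,0,0,0.95],[0,0,0,0,0.95],[0,0,0,0,0.95],[0,0,0,0,0.95]]
  squeeze: 30

```text
clock: 36.9
position: [0.5414, 0.2704, -0.0075]
ee_rot: [0.0, 0.657, 0.754, 0.0]
contact_force: [-1.2, 0.0, 5.0]
width: 0.0083
gripper_force: 33.7
```

The gauge is held. Gripped across its thickness with the closing line along plate x, the finger linkage would pass close to the collet. I'll turn the gripper so that it closes along plate y at the placing.

Emit:
move_arm:
  deltas:
    - [[0,0,-0.05,0,0.95],[0,0,-0.11,0,0.95],[-0.03,0,-0.147,0.07,0.95],[-0.09,0,-0.147,0.14,0.95],[-0.15,0,-0.147,0.21,0.95],[-0.21,0,-0.147,0.28,0.95],[-0.27,0,-0.147,0.35,0.95],[-0.33,0,-0.147,0.42,0.95],[-0.39,0,-0.147,0.49,0.95],[-0.39,0,-0.147,0.56,0.95],[-0.39,0,-0.147,0.63,0.95],[-0.39,0,-0.147,0.63,0.95]]

```text
clock: 38.1
position: [0.5832, -0.0394, 0.1086]
ee_rot: [-0.0, 0.981, 0.192, -0.001]
contact_force: [-0.9, 0.7, -0.4]
width: 0.0079
gripper_force: 32.8
```

```bash
python3 - <<'E'
from h import *
for i in range(6): manip.get_image("side")
st=manip.get_state(); print(st["clock"],st["position"],st["width"],delta(st,(.5931,-.1593),.012,np.radians(-87.28)))
E
```

```text
38.4 [ 0.58372363 -0.03833528  0.10950009] 0.008022503652997193 (array([-0.0467,  0.1443,  0.1219]), np.float64(0.1637))
```

Emit:
move_arm:
  deltas:
    - [[-0.016,0.048,0,0.06,0.95],[-0.032,0.096,0,0.12,0.95],[-0.0467,0.1443,0,0.1637,0.95],[-0.0467,0.1443,0.03,0.1637,0.95],[-0.0467,0.1443,0.06,0.1637,0.95],[-0.0467,0.1443,0.09,0.1637,0.95],[-0.0467,0.1443,0.12,0.1637,0.95],[-0.0467,0.1443,0.122,0.1637,0.95],[-0.0467,0.1443,0.122,0.1637,0.95],[-0.0467,0.1443,0.122,0.1637,0.95],[-0.0467,0.1443,0.122,0.1637,0.95]]

```text
clock: 39.5
position: [0.5942, -0.1601, 0.0136]
ee_rot: [0.001, 1.0, 0.023, 0.001]
contact_force: [-0.1, -0.4, -0.5]
width: 0.0085
gripper_force: 32.8
```

```bash
python3 - <<'E'
from h import *
for i in range(4): manip.get_image("side")
st=manip.get_state(); print(st["clock"],st["position"],st["contact_force"],delta(st,(.5931,-.1593),.0065,np.radians(-87.28)))
E
```

```text
39.7 [ 0.59335365 -0.15992483  0.01282469] [-0.3077133  -0.15847737 -0.91571126] (array([-0.0003, -0.0008,  0.0079]), np.float64(-0.001))
```

Emit:
move_arm:
  deltas:
    - [[0,-0.0006,0.003,0,0.95],[0,-0.0006,0.006,0,0.95],[0,-0.0006,0.0075,0,0.95],[0,-0.0006,0.0075,0,0.95],[0,-0.0006,0.0075,0,0.95],[0,-0.0006,0.0075,0,0.95],[0,-0.0006,0.0075,0,0.95]]

```text
clock: 40.4
position: [0.593, -0.1594, 0.0061]
ee_rot: [-0.0, 1.0, 0.023, 0.0]
contact_force: [0.0, 0.2, -1.0]
width: 0.0082
gripper_force: 32.8
```

Emit:
move_arm:
  deltas:
    - [[0,0,0.001,0,0.95],[0,0,0.0015,0,0.95],[0,0,0.0015,0,0.95],[0,0,0.0015,0,0.95],[0,0,0.0015,0,0.95]]

```text
clock: 40.9
position: [0.5929, -0.1593, 0.0048]
ee_rot: [-0.0, 1.0, 0.023, 0.0]
contact_force: [-0.0, 0.7, -0.3]
width: 0.0082
gripper_force: 32.8
```

Emit:
move_arm:
  deltas:
    - [[0,0,0.001,0,0.95],[0,0,0.0015,0,0.95],[0,0,0.0015,0,0.95],[0,0,0.0015,0,0.95],[0,0,0.0015,0,0.95]]

```text
clock: 41.4
position: [0.5931, -0.1594, 0.0045]
ee_rot: [0.0, 1.0, 0.023, 0.0]
contact_force: [-0.9, -0.4, 4.9]
width: 0.0082
gripper_force: 33.7
```

Emit:
move_arm:
  deltas:
    - [[0,0,0,0,0.2],[0,0,0,0,0.0],[0,0,0,0,0.0],[0,0,0,0,0.0],[0,0,-0.04,0,0.0],[0,0,-0.1,0,0.0],[0,0,-0.16,0,0.0],[0,0,-0.22,0,0.0],[-0.05,-0.125,-0.32,0,0.0],[-0.05,-0.125,-0.32,0,0.0],[-0.05,-0.125,-0.32,0,0.0],[-0.05,-0.125,-0.32,0,0.0]]

```text
clock: 42.6
position: [0.5485, -0.0586, 0.2636]
ee_rot: [-0.0, 1.0, 0.024, 0.003]
contact_force: [0.1, 0.4, 0.6]
width: 0.0424
gripper_force: 0.0
```

```bash
python3 - <<'E'
from h import *
for i in range(8): manip.get_image("side")
st,im=snap("w13"); np.save("st13.npy",np.r_[st["position"],st["ee_rot"]]); print(st["position"])
s=manip.get_image("side")
a=cv2.resize(s[190:300,265:375],(375,375)); P=[proj(p,st).round().tolist() for p in((.5121,-.063,.057),(.5823,.0405,.042),(.5918,-.1593,.042),(.5168,-.1628,.096))]; print(P)
b=cv2.resize(im[40:340,130:430],(375,375)); cv2.imwrite("pics/c13.png",np.hstack([a,b])[:,:,::-1])
E
```

```text
[ 0.54835841 -0.06203993  0.25830345]
[[282.0, 214.0], [198.0, 150.0], [366.0, 149.0], [375.0, 224.0]]
```

View pics/c13.png

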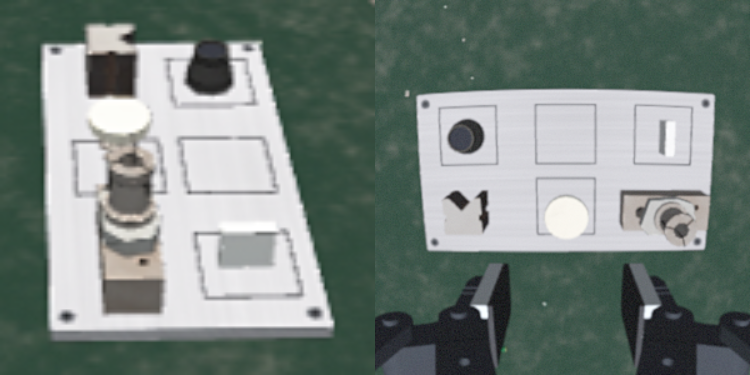

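The final picture shows the jar at (283,214), the loupe top at (199,150), the gauge at (364,150) and the collet top at (372,222). All are within about 2 mm of their target pixels (282,214), (198,150), (366,149) and (375,224), and all stand upright and free of the gripper.

```bash
python3 -c "
from rig import manip
print(manip.sign_off())"
```

```text
the job is handed in; nothing more can be done
None
```

The job is handed in at about 43 s: the casting is centred on the bored block with the collet on it, and the jar, loupe and gauge are within about 2 mm of their square centres, with the gauge turned about 90° so the gripper would clear the collet.

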